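# Sort the loose steel hardware into its trays

## Robot

A 6-joint arm with a two-finger parallel gripper is mounted at the origin on a cart in front of the work surface, level with it; the furniture and walls round the work are solid. World frame = base frame: x ahead of the robot, y to its left, z up, the work surface at z = 0. Lengths are in m, angles in rad, forces in N, time in s.
With the tool pointing down it reaches from about 0.35 to 0.975 m from the base axis. Payload 7.1 kg.
Tool frame: the origin (TCP) lies between the finger pads; the fingertips stand 8 mm ahead of it and the grasp point (between the pads) lies 11 mm behind it; z points along the fingers, y is the line along which they close (so a half turn about z gives the same grasp; the last joint's range is limited). The gripper opens to 88 mm and grips with 3 to 60 N. Pads are 20 mm wide; open, the fingers measure 115 mm over their backs; the gripper's body (75 mm by 178 mm) begins 61 mm behind the grasp point.
Start: joints at [-1.127, 0.423, 1.63, -0, 1.089, -0.019], TCP at [0.279, -0.559, 0.231] pointing down, gripper open.
Joint ranges: [-3, 3], [-0.9, 2.11], [0.09, 2.58], [-1.31, 4.45], [0.11, 2.69], [-2.54, 2.54]. Speed limits (rad/s): [2.39, 2.39, 3.01, 3.14, 3.14, 3.14].

## Interface

Orientations are given as [roll, pitch, yaw] about the fixed x, y, z axes, in that order (R = Rz(yaw) Ry(pitch) Rx(roll)).
In Python, from plant import status, grab_frame, calibration, r gives the robot as it stands.
- The arm moves only by the shell command python3 -m inch 'ROWS' [OPENING] [FORCE]. ROWS is JSON, a list of rows, each a list of 4 numbers: the shift along the tool's x, y, z in cm, then the turn about the tool's z in rad. A call has 1 to 20 rows; each row is the pose to reach, as a shift and turn from the pose commanded when the call began, along the tool's axes at that moment; what a row does not reach only later rows make up. A row lasts 1/10 s, in which the tool goes at most 50 mm and 8.59 degrees, less where a joint would pass 70% of its speed; a pose out of reach is approached as far as the arm can. A call with a gripper value outside its range is refused whole. OPENING is the gripper command: -1 is fully open, 1 is shut, values between are in proportion, set as the call begins (- or left out, the last holds). The fingers move at their own pace and stop on an object; FORCE is the grip in N (left out, the last holds). Time passes only in rows, so rows that repeat a pose let the fingers close. It gives the time, the measured TCP pose, the force, the opening and the grip force at its end, in the units of the state.
- status.get_obs(): the state, without advancing time (a new reading comes with each control period).
- grab_frame(name): name is "scene" or "top" or "wrist"; returns the picture (384x512x3 uint8, blue, green, red); there is no depth.
- calibration(name): a dict with "fx", "fy", "cx", "cy" (pixels), "extrinsics" (4x4, takes a point from camera to world coordinates); the wrist camera has in their place "tool_from_camera" (4x4, takes a point from camera to tool coordinates, whose origin is the TCP and whose axes are the flange's). Camera axes: x right, y down, z forward; pixel columns grow to the right and rows downward; lengths in m; the calibration is good to about 2 mm. The wrist camera is an equidistant fisheye: a pixel r from the principal point sees the ray r / f radians off the axis. A picture is of the moment at which its call begins: read the wrist's pose just before it. calibration takes no time and is no camera call.
- r.job_done(): hands the job in; it is judged then, once.
The state is a dict: "time_s": time; "joint_positions": joint angles; "joint_vel": joint speeds; "effort": joint torques, N m; "ee_pos": TCP position; "tcp_rot": TCP orientation; "wrist_force": force on the tool from outside, world axes, zero at the start; "wrist_torque": the same for the moment, N m; "width": finger opening in m; "finger_force": force on a finger pad.
Only numpy, scipy, OpenCV 4.12 (cv2) and the standard library are available. Lean on these libraries where they do the work, as an engineer would, in place of code of your own. Each camera call takes 0.05 s, during which the arm holds its last target. There are 200 camera calls.

## Task

Sort the loose steel hardware on the bench into the four low grey trays: lay the large hex nut flat in the large square tray, the small hex nut flat in the small square tray, and the bolt lengthwise in the long tray, and stand the spacer tube upright in the round tray. Put each in the middle of its tray, and leave the wooden offcut and the tape measure where they are.

Things in the scene. Friction and masses are not known exactly. Their poses are not given: they have to be found in the camera images.
- nut_large_center (a point): Large plain steel hex nut lying flat on the bench, 42 mm across flats (48.5 over corners), 28 mm thick, bore 25 mm, about 0.2 kg. The point is its centre, half-way up (14 mm above its underside). z is the bore axis; the flats face along x and at every 60 degrees from it, so it can be gripped along x or 60 or 120 degrees from x.
- nut_small_center (a point): Small plain steel hex nut lying flat, 27 mm across flats (31 over corners), 20 mm thick, bore 15 mm, about 0.06 kg. The point is its centre, 10 mm above its underside. z is the bore axis; flats face along x and at every 60 degrees from it.
- spacer_mid (a point): Round steel spacer tube standing upright on the bench, 34 mm outside diameter, bore 20 mm, 60 mm tall, about 0.15 kg. The point is on its axis, half-way up (30 mm above its underside); z is its axis.
- bolt_mid (a point): Steel hex-head bolt lying on the bench, 61 mm long, 19 mm across the head, 17 mm high, about 0.07 kg. The point is its middle, 8.5 mm above the bench; x runs along its length. Grip across x; seen from above its gripped outline narrows a little from head to thread end.
- tray_large_floor (a point): Large square grey tray, fixed to the bench, inside 92 x 92 mm (98 outside), all walls 3 mm thick and rim only 10 mm above the bench. The point is the centre of its inner floor, 3 mm above the bench; x and y run along its sides. Which of the four tray spots it takes varies.
- tray_small_floor (a point): Small square grey tray, fixed, inside 76 x 76 mm (82 outside), walls 3 mm, rim 10 mm above the bench. The point is the centre of its inner floor, 3 mm above the bench; x and y run along its sides.
- tray_long_floor (a point): Long rectangular grey tray, fixed, inside 112 mm (along its x) x 72 mm (along its y), walls 3 mm, rim 10 mm above the bench. The point is the centre of its inner floor, 3 mm above the bench.
- tray_round_floor (a point): Round grey tray, fixed, about 76 mm inside diameter (82 outside), walls 3 mm, rim 10 mm above the bench. The point is the centre of its inner floor, 3 mm above the bench.
- offcut_mid (a point): Bystander: wooden offcut, 38 x 140 x 38 mm, loose, lying in front of the black toolbox; the point is its centre, y along its length. Not part of the job. The toolbox behind it (open, fixed) has its front at x = 0.495, spans y = -0.23 to 0.15 and is 0.20 m high, its lid standing open at the back: carry things round in front of it or well above it. To the right a low open organiser (walls 45 mm) has its front at x = 0.43, y = -0.54 to -0.26.
- measure_mid (a point): Bystander: green tape measure standing near the trays, 36 x 68 x 62 mm, loose; the point is its centre. Not part of the job.
Things that resemble listed ones, but are neither listed nor needed, are in the scene too. What is shaped like the part that bears spacer_mid but green or pink is not meant.

How it is judged:
At the end, for the whole second after the job is handed in: Each piece rests, released and still, on the floor of its own tray (height right to 6 mm), its centre within 15 mm of the tray's centre seen from above; nuts flat and spacer upright within 0.15 rad; bolt along the long tray within 0.35 rad. Offcut and tape measure not moved over 20 mm (horizontal distance between nut_large_center and tray_large_floor below 0.015 m and z of nut_large_center in the frame of tray_large_floor between 0.008 and 0.02 m and (angle between nut_large_center's own z axis and vertical below 0.15 rad or angle between nut_large_center's own z axis and vertical above 2.99 rad) and linear speed of each of nut_large, nut_small, spacer, bolt below 0.02 m/s and horizontal distance between nut_small_center and tray_small_floor below 0.015 m and z of nut_small_center in the frame of tray_small_floor between 0.004 and 0.016 m and (angle between nut_small_center's own z axis and vertical below 0.15 rad or angle between nut_small_center's own z axis and vertical above 2.99 rad) and horizontal distance between spacer_mid and tray_round_floor below 0.015 m and z of spacer_mid in the frame of tray_round_floor between 0.024 and 0.036 m and (angle between spacer_mid's own z axis and vertical below 0.15 rad or angle between spacer_mid's own z axis and vertical above 2.99 rad) and horizontal distance between bolt_mid and tray_long_floor below 0.015 m and z of bolt_mid in the frame of tray_long_floor between 0.0025 and 0.0145 m and angle between the x axis of bolt_mid and the x axis of tray_long_floor, either way round below 0.35 rad); the robot touches nothing.
It fails at once if the wooden offcut is shifted by more than 20 mm (distance of offcut_mid from where it was at the start of the episode above 0.02 m).
It fails at once if the tape measure is shifted by more than 20 mm (distance of measure_mid from where it was at the start of the episode above 0.02 m).
It also fails if it takes over 128 s, if anything falls off the work surface, if the arm or the gripper's body presses on something with over 40 N, if the wrist force passes 120 N, or if a joint passes its speed limit or range.

## Working session

There is one attempt and no reset: what is moved stays moved. The work goes in short steps, Python scripts to look and compute and a shell command to move; the robot and the scene stay as the last step left them, time stands still between calls to the robot, and variables do not carry over. Pictures are saved under pics/ and viewed, at most 14 in all, crops included, and the job is handed in when it is done.

```bash
mkdir -p pics; ls; python3 - <<'E'
from plant import status, grab_frame, calibration
import cv2,numpy as np
np.set_printoptions(precision=4,suppress=True)
print(status.get_obs())
for n in("top","scene","wrist"):
    im=grab_frame(n); cv2.imwrite(f"pics/{n}0.png",im); print(n,calibration(n))
cv2.imwrite("pics/top0b.png",cv2.resize(cv2.imread("pics/top0.png"),(800,600),interpolation=cv2.INTER_CUBIC))
E
```

```text
pics
{'time_s': 0.0, 'joint_positions': array([-1.127 ,  0.4239,  1.6307,  0.    ,  1.0886, -0.019 ]), 'joint_vel': array([-0.0019,  0.0005,  0.0008, -0.    , -0.0006, -0.0003]), 'effort': array([  0.0018, -54.4625, -27.3661,   0.0645,   0.0227,  -0.0001]), 'ee_pos': array([ 0.2788, -0.5587,  0.2299]), 'tcp_rot': array([-3.14  , -0.    ,  0.4628]), 'wrist_force': array([-1.0367, -0.189 ,  0.1357]), 'wrist_torque': array([ 0.0229, -0.0126, -0.0184]), 'finger_force': 0.0, 'width': 0.08807194017923282}
top {'fx': 385.76047610306756, 'fy': 385.76047610306756, 'cx': 254.71831335660852, 'cy': 195.73692088782246, 'extrinsics': array([[-0.0271, -0.9835,  0.1787,  0.3311],
       [-0.9994,  0.0302,  0.0145,  0.023 ],
       [-0.0197, -0.1782, -0.9838,  1.1235],
       [ 0.    ,  0.    ,  0.    ,  1.    ]])}
scene {'fx': 361.8998740781274, 'fy': 361.8998740781274, 'cx': 261.4952762158203, 'cy': 196.9105211884043, 'extrinsics': array([[-0.6951, -0.2992,  0.6536, -0.2064],
       [-0.7186,  0.3127, -0.6211,  0.7239],
       [-0.0185, -0.9015, -0.4324,  0.5741],
       [ 0.    ,  0.    ,  0.    ,  1.    ]])}
wrist {'fx': 297.3186396354542, 'fy': 297.3186396354542, 'cx': 253.59167782592536, 'cy': 195.09826148140468, 'tool_from_camera': array([[ 0.0015, -0.9663, -0.2575,  0.0709],
       [ 1.    ,  0.0014,  0.0007, -0.0005],
       [-0.0003, -0.2575,  0.9663, -0.1547],
       [ 0.    ,  0.    ,  0.    ,  1.    ]])}
```

View pics/top0b.png

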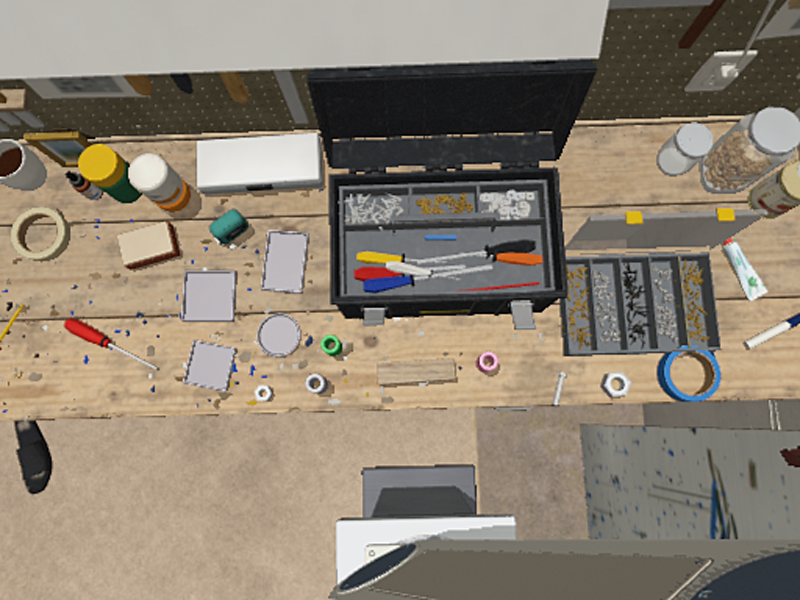

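View pics/scene0.png

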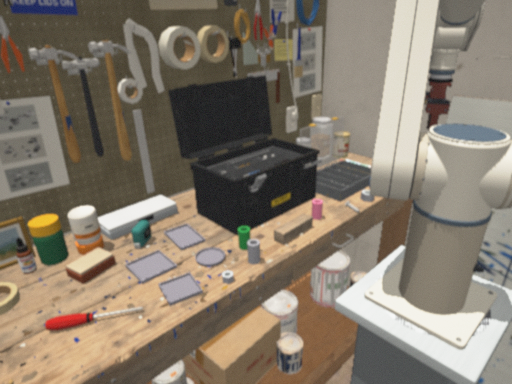

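The top view (800x600) shows these candidates:
- **Large nut:** (616,385); the blue tape roll at (688,374) is not it.
- **Bolt:** (560,388).
- **Spacer:** grey at (316,383); green (331,345) and pink (487,362) are decoys.
- **Small nut:** (263,393).
- **Trays:** large (209,296), small (210,365), round (279,335), long (285,261).
- **Bystanders:** tape measure (229,226) and offcut (417,371).

I'll check these in close crops.

```bash
cat > h.py <<'E'
import numpy as np,cv2
from plant import status, grab_frame, calibration
from scipy.spatial.transform import Rotation as R
np.set_printoptions(precision=4,suppress=True)
def top(u,v,z):
    c=calibration("top");E=c["extrinsics"]
    d=E[:3,:3]@np.array([(u-c["cx"])/c["fx"],(v-c["cy"])/c["fy"],1]);o=E[:3,3]
    return (o+d*(z-o[2])/d[2])[:2]
def wray(u,v,p,rpy):
    c=calibration("wrist");T=c["tool_from_camera"]
    a=np.array([u-c["cx"],v-c["cy"]])/c["fx"];t=np.hypot(*a)
    d=np.array([*(a/t*np.sin(t) if t>1e-9 else a),np.cos(t)])
    M=R.from_euler("xyz",rpy).as_matrix()
    return M@T[:3,3]+p, M@T[:3,:3]@d
def wrist(u,v,z,p,rpy):
    o,d=wray(u,v,np.array(p),rpy);return (o+d*(z-o[2])/d[2])[:2]
def shot(name):
    s=status.get_obs();im=grab_frame("wrist");cv2.imwrite(f"pics/{name}.png",im)
    print(list(s["ee_pos"].round(4)),list(s["tcp_rot"].round(4)),s["time_s"]);return s,im
E
python3 - <<'E'
import cv2
im=cv2.imread("pics/top0.png")
cv2.imwrite("pics/c1.png",cv2.resize(im[130:260,110:230],None,fx=4.6,fy=4.6,interpolation=cv2.INTER_CUBIC))
cv2.imwrite("pics/c2.png",cv2.resize(im[205:265,220:420],None,fx=4,fy=4,interpolation=cv2.INTER_CUBIC))
E
```

```text
(no output)
```

View pics/c1.png

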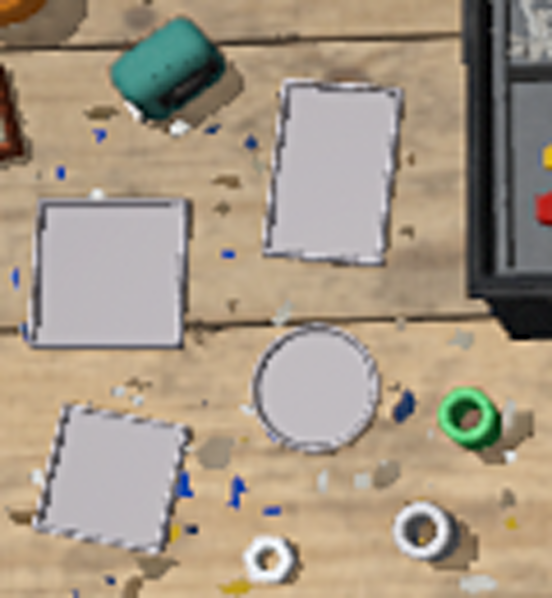

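View pics/c2.png

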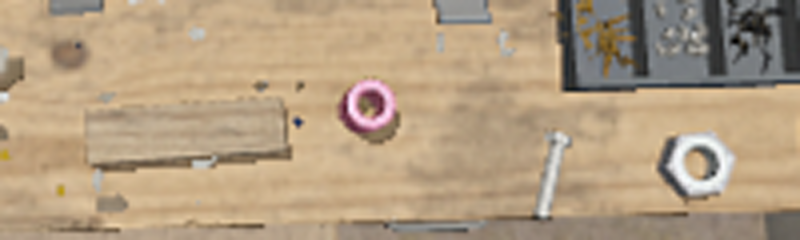

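The crops confirm the choices: grey spacer top at c1 (424,530), small nut (271,559), large nut at c2 (700,163), and the bolt from its head (558,138) to its end (543,216).

```bash
python3 - <<'E'
from h import *
c1=lambda u,v,z: top(110+(u+.5)/4.6-.5,130+(v+.5)/4.6-.5,z)
c2=lambda u,v,z: top(220+(u+.5)/4-.5,205+(v+.5)/4-.5,z)
for n,c in dict(large=[(38,200),(188,200),(183,347),(28,347)],long=[(286,80),(403,88),(383,264),(263,255)],small=[(66,405),(190,432),(160,552),(36,522)],rnd=[(316,323),(380,388),(316,452),(253,388)]).items():
    P=np.array([c1(*q,.01) for q in c]);print(n,P.mean(0),[np.linalg.norm(P[i]-P[i-1]).round(3) for i in range(4)],np.degrees(np.arctan2(*(P[1]-P[0]+P[2]-P[3])[::-1])))
print("spacer",c1(424,530,.06),"nutS",c1(271,559,.02),"nutL",c2(700,163,.028),"bolt",c2(558,138,.015),c2(543,216,.012))
print("measure",c1(170,70,.06))
E
```

```text
large [0.5649 0.3982] [np.float64(0.097), np.float64(0.098), np.float64(0.096), np.float64(0.1)] -91.77688732509982
long [0.6279 0.2535] [np.float64(0.118), np.float64(0.077), np.float64(0.118), np.float64(0.078)] -96.03916722736815
small [0.4332 0.392 ] [np.float64(0.075), np.float64(0.082), np.float64(0.077), np.float64(0.082)] -104.32445850820454
rnd [0.4865 0.2638] [np.float64(0.057), np.float64(0.06), np.float64(0.057), np.float64(0.058)] -136.1638617971805
spacer [0.3918 0.1877] nutS [0.3789 0.2888] nutL [ 0.3769 -0.3488] bolt [ 0.3979 -0.2545] [ 0.3435 -0.2406]
measure [0.6832 0.3468]
```

```bash
cat >> h.py <<'E'
def go(x,y,z,yaw=None):
    s=status.get_obs();M=R.from_euler("xyz",s["tcp_rot"]).as_matrix()
    d=M.T@(np.array([x,y,z])-s["ee_pos"])*100
    y0=s["tcp_rot"][2]
    t=0 if yaw is None else -((yaw-y0+np.pi)%(2*np.pi)-np.pi)
    print("go cm",d.round(2),"turn",round(t,3),"| yaw now",round(y0,3),"q",s["joint_positions"].round(2)[[0,5]])
E
python3 -c "
from h import *
go(.377,-.349,.16)"
```

```text
go cm [ 18.15 -14.39   7.03] turn 0 | yaw now 0.463 q [-1.13 -0.02]
```

```bash
python3 -m inch '[[4,-3,0,0],[8,-6,1,0],[12,-9,3,0],[15,-12,5,0],[18.2,-14.4,7,0],[18.2,-14.4,7,0],[18.2,-14.4,7,0],[18.2,-14.4,7,0]]' -1 30; python3 -c "
from h import *
s,im=shot('w1'); cv2.imwrite('pics/w1b.png',cv2.resize(im,(800,600),interpolation=cv2.INTER_CUBIC))"
```

```text
time_s: 0.95
ee_pos: [0.3779, -0.3502, 0.1612]
tcp_rot: [3.14, -0.0, 0.463]
wrist_force: [0.2, -0.9, 0.4]
width: 0.0878
finger_force: 0.0
[np.float64(0.3779), np.float64(-0.3502), np.float64(0.1612)] [np.float64(3.1402), np.float64(-0.0003), np.float64(0.4625)] 0.95
```

View pics/w1b.png

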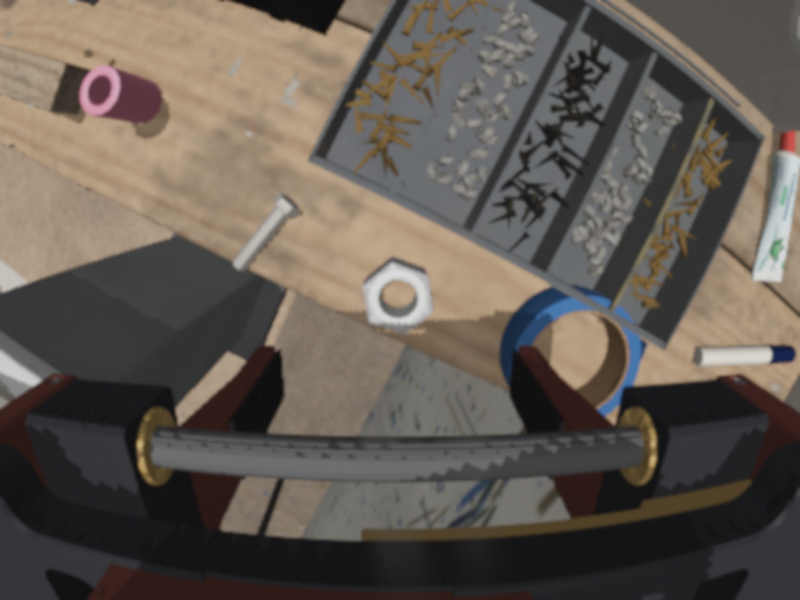

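```bash
python3 -c "
from h import *
s=status.get_obs();p,q=s['ee_pos'],s['tcp_rot'];f=lambda u,v,z:wrist((u+.5)/1.5625-.5,(v+.5)/1.5625-.5,z,p,q)
print('nut',f(399,290,.028),'bore',f(399,294,.028),'bolt',f(288,206,.012),f(239,268,.012))
im=cv2.imread('pics/w1.png');cv2.imwrite('pics/w1c.png',cv2.resize(im[110:220,140:290],(750,550),interpolation=cv2.INTER_CUBIC))
go(*f(399,290,.028),.1)"
```

```text
nut [ 0.3822 -0.35  ] bore [ 0.3798 -0.3511] bolt [ 0.3974 -0.2604] [ 0.3439 -0.2458]
go cm [0.41 0.14 6.13] turn 0 | yaw now 0.462 q [-0.77  0.34]
```

View pics/w1c.png

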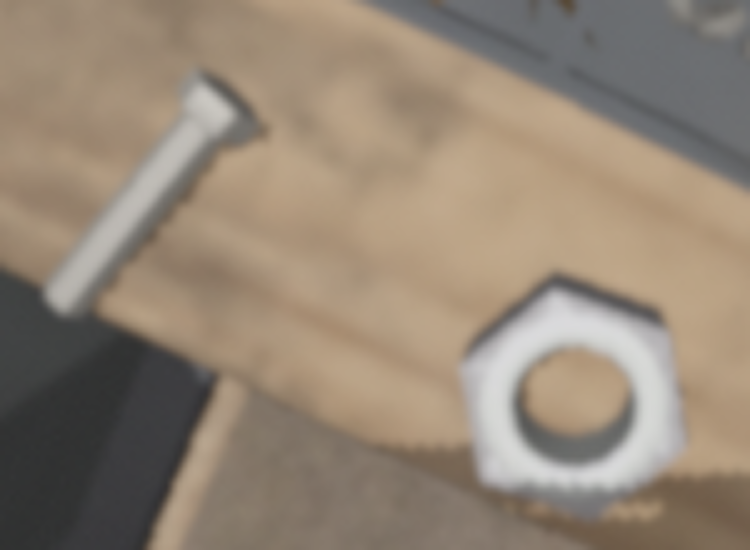

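```bash
python3 -c "
from h import *
s=status.get_obs();p,q=s['ee_pos'],s['tcp_rot'];f=lambda u,v,z:wrist(140+(u+.5)/5-.5,110+(v+.5)/5-.5,z,p,q)
C=np.array([f(*c,.028) for c in [(560,290),(660,322),(685,440),(590,512),(482,478),(462,368)]]);c=C.mean(0)
print(C,c,'bore',f(575,398,.028), [np.linalg.norm(C[i]-C[i-3]).round(4) for i in range(3)])
e=C[2]-C[1]+C[4]-C[5]; a=np.arctan2(-e[1],-e[0]);print('tool x should be along',a)  # tool x // edge
b=(f(210,105,.014),f(62,300,.01));print('bolt',b,(b[0]+b[1])/2)
go(*c,.1,a)"
```

```text
[[ 0.3967 -0.3388]
 [ 0.3998 -0.3593]
 [ 0.3806 -0.3749]
 [ 0.3584 -0.3646]
 [ 0.3551 -0.3418]
 [ 0.3739 -0.3283]] [ 0.3774 -0.3513] bore [ 0.3785 -0.3512] [np.float64(0.0461), np.float64(0.0479), np.float64(0.047)]
tool x should be along 0.653354119513057
bolt (array([ 0.3976, -0.2578]), array([ 0.3447, -0.2438])) [ 0.3711 -0.2508]
go cm [-0.07  0.04  6.13] turn -0.192 | yaw now 0.462 q [-0.77  0.34]
```

```bash
python3 -m inch '[[0,0,3,-0.1],[0,0,6,-0.19],[0,0,9,-0.19],[0,0,12,-0.19],[0,0,13.5,-0.19],[0,0,14.7,-0.19],[0,0,14.7,-0.19],[0,0,14.7,-0.19]]' -0.6; python3 -m inch '[[0,0,0,0],[0,0,0,0],[0,0,0,0],[0,0,0,0],[0,0,0,0],[0,0,0,0],[0,0,0,0],[0,0,0,0]]' 1 30
```

```text
time_s: 1.8
ee_pos: [0.3778, -0.35, 0.0142]
tcp_rot: [3.141, -0.0, 0.652]
wrist_force: [0.6, 0.4, 0.0]
width: 0.0701
finger_force: 0.0
time_s: 2.6
ee_pos: [0.3781, -0.3495, 0.0142]
tcp_rot: [3.14, -0.0, 0.653]
wrist_force: [0.2, 0.2, 5.9]
width: 0.0419
finger_force: 30.0
```

```bash
python3 -c "
from h import *
go(.378,-.35,.25);go(.38,-.05,.25);go(.4,.22,.25);go(.565,.398,.14)"
```

```text
go cm [ -0.03   0.06 -23.58] turn 0 | yaw now 0.653 q [-0.77  0.15]
go cm [ 18.35 -23.64 -23.61] turn 0 | yaw now 0.653 q [-0.77  0.15]
go cm [ 36.34 -43.87 -23.63] turn 0 | yaw now 0.653 q [-0.77  0.15]
go cm [ 60.26 -48.   -12.63] turn 0 | yaw now 0.653 q [-0.77  0.15]
```

```bash
python3 -m inch '[[0,0,-3,0],[0,0,-8,0],[0,0,-12,0],[0,0,-16,0],[0,0,-20,0],[0,0,-23.6,0],[3,-4,-23.6,0],[6,-8,-23.6,0],[9,-12,-23.6,0],[12,-16,-23.6,0],[15.5,-20,-23.6,0],[18.4,-23.6,-23.6,0],[22,-27.5,-23.6,0],[25,-31,-23.6,0],[28,-34.5,-23.6,0],[31,-38,-23.6,0],[34,-41,-23.6,0],[36.3,-43.9,-23.6,0],[36.3,-43.9,-23.6,0],[36.3,-43.9,-23.6,0]]'; python3 -c "
from h import *
go(.4,.22,.25);go(.565,.398,.14)"
```

```text
time_s: 4.6
ee_pos: [0.3984, 0.2204, 0.249]
tcp_rot: [-3.141, 0.002, 0.655]
wrist_force: [1.5, -0.1, -2.0]
width: 0.042
finger_force: 30.0
go cm [ 0.11  0.13 -0.1 ] turn 0 | yaw now 0.655 q [0.48 1.4 ]
go cm [24.06 -3.93 10.85] turn 0 | yaw now 0.655 q [0.48 1.4 ]
```

```bash
python3 -m inch '[[4,-0.6,0,0],[8,-1.3,2,0],[12,-2,4,0],[16,-2.6,6,0],[20,-3.2,8,0],[24,-3.9,10.8,0],[24,-3.9,10.8,0],[24,-3.9,10.8,0],[24,-3.9,10.8,0]]'; python3 -c "
from h import *
s,im=shot('w2'); cv2.imwrite('pics/w2b.png',cv2.resize(im,(800,600),interpolation=cv2.INTER_CUBIC))"
```

```text
time_s: 5.5
ee_pos: [0.5661, 0.3953, 0.1424]
tcp_rot: [3.141, 0.0, 0.652]
wrist_force: [0.4, 0.3, -2.3]
width: 0.0416
finger_force: 30.0
[np.float64(0.5661), np.float64(0.3953), np.float64(0.1424)] [np.float64(3.1414), np.float64(0.0004), np.float64(0.6516)] 5.5
```

View pics/w2b.png

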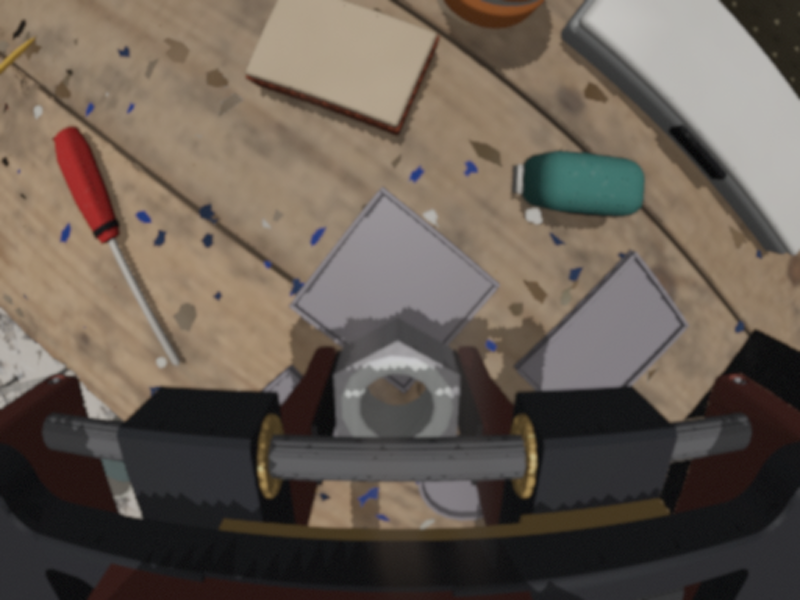

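```bash
python3 -c "
from h import *
s=status.get_obs();p,q=s['ee_pos'],s['tcp_rot'];f=lambda u,v,z=.01:wrist((u+.5)/1.5625-.5,(v+.5)/1.5625-.5,z,p,q)
a=[f(384,190),f(496,286),f(403,386),f(295,302)];print(a,np.mean(a,0),(a[1]+a[3])/2, 'long',f(634,253),f(686,322),f(518,368))
go(.566,.397,.0185)"
```

```text
[array([0.6151, 0.4428]), array([0.6108, 0.3491]), array([0.5193, 0.3542]), array([0.5233, 0.446 ])] [0.5671 0.3981] [0.5671 0.3976] long [0.6899 0.2856] [0.683  0.2123] [0.5769 0.299 ]
go cm [ 0.05 -0.13 12.47] turn 0 | yaw now 0.652 q [0.59 1.51]
```

```bash
python3 -m inch '[[0.1,-0.2,4,0],[0.1,-0.2,8,0],[0.1,-0.2,10.5,0],[0.1,-0.2,11.8,0],[0.1,-0.2,12.4,0],[0.1,-0.2,12.4,0],[0.1,-0.2,12.4,0]]'; python3 -m inch '[[0,0,0,0],[0,0,0,0],[0,0,0,0],[0,0,0,0],[0,0,-3,0],[0,0,-7,0],[0,0,-11,0],[0,0,-15,0],[0,0,-18,0],[0,0,-18,0]]' -0.36; python3 -c "
from h import *
go(.37,.2885,.16);go(.385,.19,.16)"
```

```text
time_s: 6.25
ee_pos: [0.5669, 0.3996, 0.0196]
tcp_rot: [3.141, -0.003, 0.653]
wrist_force: [0.1, -0.2, -1.4]
width: 0.0414
finger_force: 30.0
time_s: 7.25
ee_pos: [0.5683, 0.4007, 0.2034]
tcp_rot: [3.141, -0.009, 0.653]
wrist_force: [0.1, 0.2, 1.0]
width: 0.0598
finger_force: 0.0
go cm [-22.61  -3.13   4.14] turn 0 | yaw now 0.653 q [0.6  1.52]
go cm [-27.4    5.61   4.1 ] turn 0 | yaw now 0.653 q [0.6  1.52]
```

```bash
python3 -m inch '[[-4,-0.6,1,0],[-8,-1.2,2,0],[-12,-1.8,3,0],[-16,-2.4,4,0],[-20,-3,4,0],[-22.2,-3.1,4,0],[-22.2,-3.1,4,0],[-22.2,-3.1,4,0],[-22.2,-3.1,4,0]]' -0.6; python3 -c "
from h import *
s,im=shot('w3'); cv2.imwrite('pics/w3b.png',cv2.resize(im[90:270,140:380],(800,600),interpolation=cv2.INTER_CUBIC))"
```

```text
time_s: 8.15
ee_pos: [0.372, 0.2897, 0.1577]
tcp_rot: [3.142, -0.001, 0.653]
wrist_force: [0.0, -0.3, -0.2]
width: 0.0704
finger_force: 0.0
[np.float64(0.372), np.float64(0.2897), np.float64(0.1577)] [np.float64(3.1416), np.float64(-0.0013), np.float64(0.6527)] 8.15
```

View pics/w3b.png

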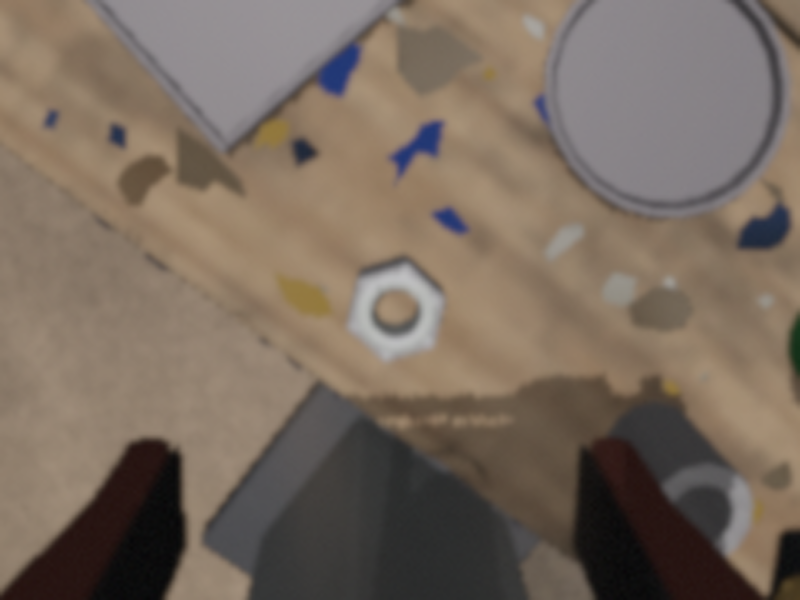

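```bash
python3 -c "
from h import *
s=status.get_obs();p,q=s['ee_pos'],s['tcp_rot'];k=10/3;f=lambda u,v,z=.01:wrist(140+(u+.5)/k-.5,90+(v+.5)/k-.5,z,p,q)
C=np.array([f(*c,.02) for c in [(358,275),(403,262),(444,292),(437,345),(391,360),(350,327)]]);c=C.mean(0)
e=C[2]-C[3]+C[0]-C[5];a=np.arctan2(e[1],e[0]);print(C,c,a,[np.linalg.norm(C[i]-C[i-3]).round(4) for i in range(3)],'bore',f(397,309,.02))
print('small corner',f(228,152),'spacer',f(708,508,.06),'round edges',f(547,90),f(788,90),f(667,214))
go(*c,.014,a)"
```

```text
[[0.3813 0.3053]
 [0.3926 0.297 ]
 [0.3929 0.2816]
 [0.3787 0.2731]
 [0.3664 0.2813]
 [0.367  0.2975]] [0.3798 0.2893] 0.5199323686692748 [np.float64(0.0323), np.float64(0.0306), np.float64(0.0304)] bore [0.3801 0.2896]
small corner [0.3862 0.3594] spacer [0.3954 0.1885] round edges [0.4607 0.2938] [0.5122 0.2332] [0.455  0.2395]
go cm [ 0.59  0.51 14.37] turn 0.133 | yaw now 0.653 q [0.64 1.55]
```

```bash
python3 -m inch '[[0.3,0.3,3,0.1],[0.6,0.5,6,0.13],[0.6,0.5,9,0.13],[0.6,0.5,12,0.13],[0.6,0.5,13.5,0.13],[0.6,0.5,14.4,0.13],[0.6,0.5,14.4,0.13],[0.6,0.5,14.4,0.13]]'; python3 -m inch '[[0,0,0,0],[0,0,0,0],[0,0,0,0],[0,0,0,0],[0,0,0,0],[0,0,0,0],[0,0,0,0],[0,0,0,0]]' 1 25; python3 -m inch '[[0,0,-2,0],[0,0,-5,0],[0,0,-8,0],[0,0,-10,0],[0,0,-10,0]]';python3 -c "
from h import *
go(.433,.392,.11)"
```

```text
time_s: 9.0
ee_pos: [0.3791, 0.2889, 0.014]
tcp_rot: [-3.141, -0.001, 0.523]
wrist_force: [-0.4, 0.5, 0.6]
width: 0.0701
finger_force: 0.0
time_s: 9.8
ee_pos: [0.3785, 0.2886, 0.0138]
tcp_rot: [-3.142, -0.0, 0.523]
wrist_force: [0.1, -0.0, 3.1]
width: 0.0272
finger_force: 25.0
time_s: 10.3
ee_pos: [0.3798, 0.2895, 0.1159]
tcp_rot: [-3.141, -0.005, 0.523]
wrist_force: [-0.3, 0.5, -0.6]
width: 0.0272
finger_force: 25.0
go cm [ 9.72 -6.23  0.64] turn 0 | yaw now 0.523 q [0.63 1.67]
```

```bash
python3 -m inch '[[3.3,-2,0,0],[6.6,-4,0,0],[9.7,-6,0,0],[9.7,-6,0,0],[9.7,-6,0,0],[9.7,-6,0,0]]';python3 -c "
from h import *
go(.435,.391,.0175)
s,im=shot('w4'); cv2.imwrite('pics/w4b.png',cv2.resize(im[60:300,100:420],(800,600),interpolation=cv2.INTER_CUBIC))"
```

```text
time_s: 10.9
ee_pos: [0.4312, 0.3874, 0.1123]
tcp_rot: [3.141, 0.003, 0.523]
wrist_force: [0.1, -0.3, -0.1]
width: 0.0273
finger_force: 25.0
go cm [ 0.54 -0.13  9.48] turn 0 | yaw now 0.523 q [0.71 1.76]
[np.float64(0.4312), np.float64(0.3874), np.float64(0.1123)] [np.float64(3.1409), np.float64(0.0032), np.float64(0.5226)] 10.9
```

View pics/w4b.png

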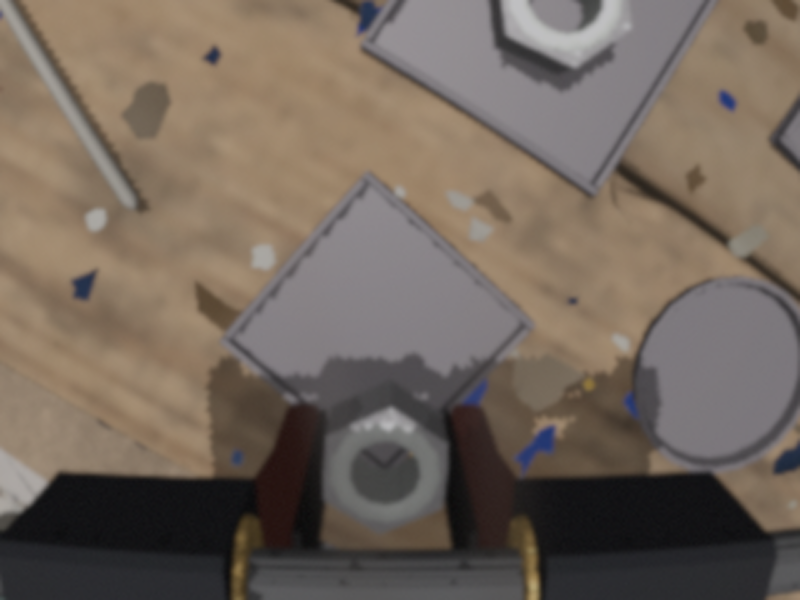

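```bash
python3 -c "
from h import *
s=status.get_obs();p,q=s['ee_pos'],s['tcp_rot'];k=2.5;f=lambda u,v,z=.01:wrist(100+(u+.5)/k-.5,60+(v+.5)/k-.5,z,p,q)
a=[f(368,175),f(532,323),f(385,465),f(224,340)];print(a,np.mean(a,0))
go(*np.mean(a,0),.018)
print('round',f(636,370),f(805,370),f(720,278),f(720,470))"
```

```text
[array([0.4806, 0.4228]), array([0.4647, 0.3455]), array([0.3901, 0.3637]), array([0.4033, 0.4391])] [0.4347 0.3928]
go cm [ 0.57 -0.3   9.47] turn 0 | yaw now 0.522 q [0.71 1.76]
round [0.4698 0.3004] [0.5073 0.2336] [0.5167 0.291 ] [0.4535 0.2414]
```

```bash
python3 -m inch '[[0.5,-0.2,3.5,0],[0.5,-0.2,6.5,0],[0.5,-0.2,8.5,0],[0.5,-0.2,9.4,0],[0.5,-0.2,9.4,0],[0.5,-0.2,9.4,0],[0.5,-0.2,9.4,0]]'; python3 -m inch '[[0,0,0,0],[0,0,0,0],[0,0,0,0],[0,0,0,0],[0,0,-3,0],[0,0,-7,0],[0,0,-11,0],[0,0,-15,0],[0,0,-15,0],[0,0,-15,0]]' 0.0; python3 -c "
from h import *
go(.3935,.188,.17,0);go(.3935,.188,.04,0.)"
```

```text
time_s: 11.65
ee_pos: [0.4366, 0.3936, 0.0209]
tcp_rot: [-3.141, -0.002, 0.523]
wrist_force: [-0.6, 0.2, -0.0]
width: 0.0272
finger_force: 25.0
time_s: 12.65
ee_pos: [0.4363, 0.3935, 0.1707]
tcp_rot: [-3.141, -0.002, 0.523]
wrist_force: [-0.1, -0.3, -0.7]
width: 0.0434
finger_force: 0.0
go cm [-13.96  15.67   0.03] turn 0.523 | yaw now 0.523 q [0.71 1.76]
go cm [-13.99  15.67  13.03] turn 0.523 | yaw now 0.523 q [0.71 1.76]
```

```bash
python3 -m inch '[[-3,3.3,0,0.1],[-6,6.7,0,0.2],[-9,10,0,0.3],[-12,13.4,0,0.4],[-14,15.7,0,0.52],[-14,15.7,0,0.52],[-14,15.7,0,0.52],[-14,15.7,0,0.52]]' -0.6;  python3 -c "
from h import *
s,im=shot('w5'); cv2.imwrite('pics/w5b.png',cv2.resize(im[120:330,116:396],(800,600),interpolation=cv2.INTER_CUBIC))"
```

```text
time_s: 13.45
ee_pos: [0.3932, 0.1879, 0.1692]
tcp_rot: [3.142, 0.001, 0.004]
wrist_force: [0.7, -0.2, -0.4]
width: 0.0702
finger_force: 0.0
[np.float64(0.3932), np.float64(0.1879), np.float64(0.1692)] [np.float64(3.1415), np.float64(0.0005), np.float64(0.0044)] 13.45
```

View pics/w5b.png

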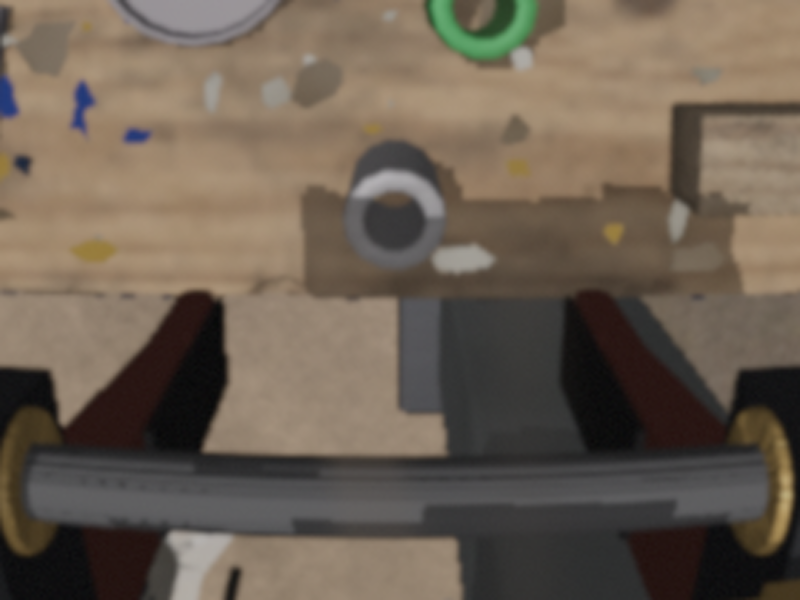

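```bash
python3 -c "
from h import *
s=status.get_obs();p,q=s['ee_pos'],s['tcp_rot'];k=800/280;f=lambda u,v,z=.01:wrist(116+(u+.5)/k-.5,120+(v+.5)/k-.5,z,p,q)
c=f(395,219,.06);print(c,f(395,169,.06),f(395,270,.06));go(*c,.03)"
```

```text
[0.3924 0.1884] [0.4088 0.1885] [0.375  0.1882]
go cm [-0.09 -0.03 13.93] turn 0 | yaw now 0.005 q [0.42 1.98]
```

```bash
python3 -m inch '[[0,0,4,0],[0,0,8,0],[0,0,11,0],[0,0,13,0],[0,0,13.9,0],[0,0,13.9,0],[0,0,13.9,0]]'; python3 -m inch '[[0,0,0,0],[0,0,0,0],[0,0,0,0],[0,0,0,0],[0,0,0,0],[0,0,0,0],[0,0,0,0],[0,0,0,0]]' 1 30; python3 -m inch '[[0,0,-2,0],[0,0,-5,0],[0,0,-8,0],[0,0,-10,0],[0,0,-10,0]]';python3 -c "
from h import *
go(.4865,.265,.13);go(.4865,.265,.035)"
```

```text
time_s: 14.2
ee_pos: [0.3934, 0.1878, 0.0311]
tcp_rot: [-3.141, -0.001, 0.004]
wrist_force: [0.8, -0.2, 0.2]
width: 0.0702
finger_force: 0.0
time_s: 15.0
ee_pos: [0.3932, 0.1873, 0.0309]
tcp_rot: [-3.141, -0.0, 0.003]
wrist_force: [-0.5, 0.8, 6.6]
width: 0.0337
finger_force: 30.0
time_s: 15.5
ee_pos: [0.3944, 0.1879, 0.1327]
tcp_rot: [-3.14, -0.004, 0.003]
wrist_force: [-0.3, 0.4, -1.7]
width: 0.0342
finger_force: 30.0
go cm [ 9.23 -7.69  0.32] turn 0 | yaw now 0.003 q [0.42 1.99]
go cm [ 9.19 -7.67  9.82] turn 0 | yaw now 0.003 q [0.42 1.99]
```

```bash
python3 -m inch '[[0,-2.5,0,0],[2,-5,0,0],[5,-7.6,0,0],[8,-7.7,0,0],[9.2,-7.7,0,0],[9.2,-7.7,0,0],[9.2,-7.7,0,0],[9.2,-7.7,0,0]]';python3 -c "
from h import *
go(.4865,.265,.0345)
s,im=shot('w6'); cv2.imwrite('pics/w6b.png',cv2.resize(im[100:310,116:396],(800,600),interpolation=cv2.INTER_CUBIC))"
```

```text
time_s: 16.3
ee_pos: [0.4831, 0.2637, 0.13]
tcp_rot: [3.141, 0.002, 0.003]
wrist_force: [0.0, 0.1, -0.4]
width: 0.0343
finger_force: 30.0
go cm [ 0.36 -0.14  9.55] turn 0 | yaw now 0.003 q [0.48 2.05]
[np.float64(0.4831), np.float64(0.2637), np.float64(0.13)] [np.float64(3.1407), np.float64(0.002), np.float64(0.0026)] 16.3
```

View pics/w6b.png

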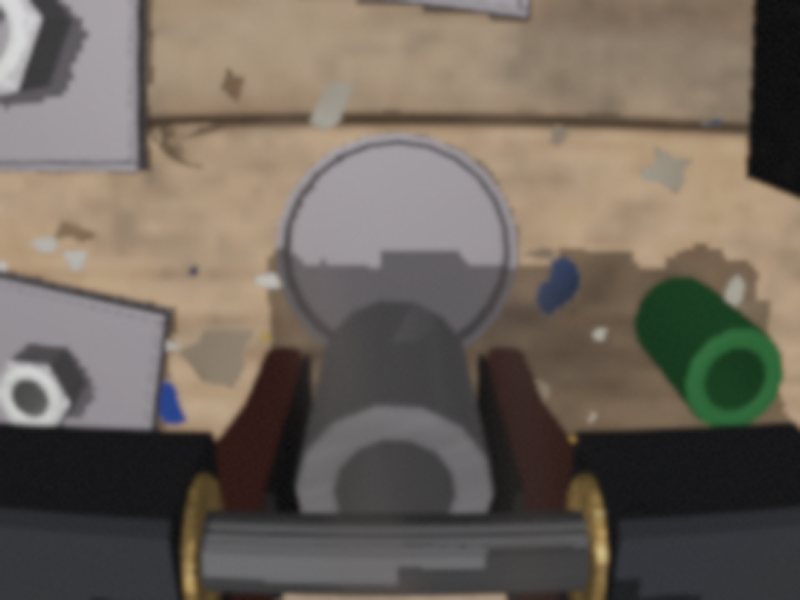

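```bash
python3 -c "
from h import *
s=status.get_obs();p,q=s['ee_pos'],s['tcp_rot'];k=800/280;f=lambda u,v,z=.01:wrist(116+(u+.5)/k-.5,100+(v+.5)/k-.5,z,p,q)
print(f(280,248),f(517,248),f(399,134)-[.041,0])"
```

```text
[0.4889 0.3026] [0.4892 0.2232] [0.486 0.263]
```

```bash
python3 -m inch '[[0.2,0,3.5,0],[0.2,0,6.5,0],[0.2,0,8.5,0],[0.2,0,9.3,0],[0.2,0,9.5,0],[0.2,0,9.5,0],[0.2,0,9.5,0],[0.2,0,9.5,0]]'; python3 -m inch '[[0,0,0,0],[0,0,0,0],[0,0,0,0],[0,0,0,0],[0,0,0,0]]' -0.4;python3 -m inch '[[0,0,-2,0],[0,0,-5,0],[0,0,-9,0],[0,0,-13,0],[0,0,-17,0],[0,0,-21,0],[0,0,-21,0],[0,0,-21,0]]'; python3 -c "
from h import *
go(.4,.22,.25,0);go(.38,.05,.25,0.);go(.371,-.249,.2,-.26)"
```

```text
time_s: 17.15
ee_pos: [0.4874, 0.2648, 0.0367]
tcp_rot: [-3.141, -0.002, 0.003]
wrist_force: [-0.6, 0.1, -1.5]
width: 0.0337
finger_force: 30.0
time_s: 17.65
ee_pos: [0.4868, 0.2645, 0.0357]
tcp_rot: [-3.142, -0.0, 0.003]
wrist_force: [-0.5, 0.0, 0.0]
width: 0.0614
finger_force: 0.0
time_s: 18.45
ee_pos: [0.487, 0.2646, 0.2465]
tcp_rot: [-3.141, -0.002, 0.003]
wrist_force: [-0.2, -0.3, -0.4]
width: 0.0617
finger_force: 0.0
go cm [-8.71  4.44 -0.37] turn 0.003 | yaw now 0.003 q [0.48 2.04]
go cm [-10.76  21.43  -0.39] turn 0.003 | yaw now 0.003 q [0.48 2.04]
go cm [-11.75  51.34   4.58] turn 0.263 | yaw now 0.003 q [0.48 2.04]
```

```bash
python3 -m inch '[[-4,2,0,0],[-8,4.5,0,0],[-10,9,0,0],[-10.8,13,0,0],[-10.8,17,0,0],[-10.8,21,0,0],[-11,26,0,0.05],[-11,31,0,0.1],[-11,36,0,0.15],[-11.3,41,0,0.2],[-11.6,46,2,0.26],[-11.7,49,5,0.26],[-11.8,51.3,8,0.26],[-11.8,51.3,10,0.26],[-11.8,51.3,10,0.26],[-11.8,51.3,10,0.26]]'; python3 -c "
from h import *
s,im=shot('w7'); cv2.imwrite('pics/w7b.png',cv2.resize(im[100:280,136:376],(800,600),interpolation=cv2.INTER_CUBIC))"
```

```text
time_s: 20.05
ee_pos: [0.3693, -0.2481, 0.1447]
tcp_rot: [-3.14, 0.003, -0.257]
wrist_force: [-0.1, -0.2, -0.6]
width: 0.0614
finger_force: 0.0
[np.float64(0.3693), np.float64(-0.2481), np.float64(0.1447)] [np.float64(-3.1403), np.float64(0.0032), np.float64(-0.2573)] 20.05
```

View pics/w7b.png

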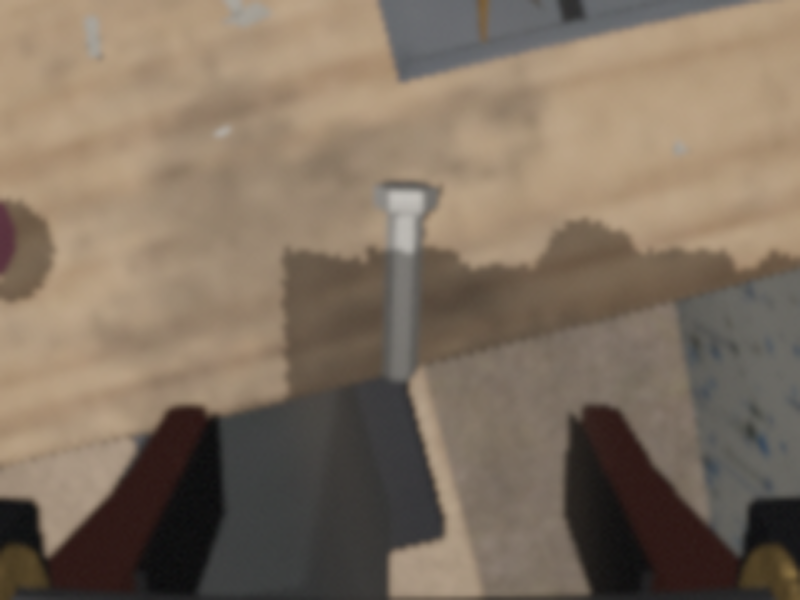

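```bash
python3 -c "
from h import *
s=status.get_obs();p,q=s['ee_pos'],s['tcp_rot'];k=10/3;f=lambda u,v,z=.009:wrist(136+(u+.5)/k-.5,100+(v+.5)/k-.5,z,p,q)
a,b=f(407,184),f(397,381);d=a-b;print(a,b,(a+b)/2,np.linalg.norm(d),np.arctan2(d[1],d[0]))
go(*((a+b)/2),.0125,np.arctan2(d[1],d[0]))"
```

```text
[ 0.4017 -0.26  ] [ 0.3433 -0.2418] [ 0.3725 -0.2509] 0.061229794026957975 -0.30247684639431455
go cm [ 0.32  0.19 13.31] turn 0.046 | yaw now -0.257 q [-0.62  1.21]
```

```bash
python3 -m inch '[[0.4,0.2,4,0.04],[0.4,0.2,8,0.04],[0.4,0.2,11,0.04],[0.4,0.2,12.5,0.04],[0.4,0.2,13.1,0.04],[0.4,0.2,13.3,0.04],[0.4,0.2,13.3,0.04],[0.4,0.2,13.3,0.04]]' -0.3; python3 -m inch '[[0,0,0,0],[0,0,0,0],[0,0,0,0],[0,0,0,0],[0,0,0,0],[0,0,0,0],[0,0,0,0],[0,0,0,0],[0,0,0,0]]' 1 30; python3 -m inch '[[0,0,-2,0],[0,0,-5,0],[0,0,-9,0],[0,0,-13,0],[0,0,-17,0],[0,0,-21,0],[0,0,-24,0],[0,0,-24,0],[0,0,-24,0]]'; python3 -c "
from h import *
go(.38,-.05,.25);go(.4,.2,.25,-.115);go(.55,.30,.2,-.115)"
```

```text
time_s: 20.9
ee_pos: [0.3744, -0.2522, 0.0138]
tcp_rot: [3.141, -0.002, -0.297]
wrist_force: [-0.2, 0.3, -0.2]
width: 0.0572
finger_force: 0.0
time_s: 21.8
ee_pos: [0.3736, -0.2518, 0.0127]
tcp_rot: [3.142, -0.0, -0.297]
wrist_force: [0.3, -1.5, 0.3]
width: 0.0145
finger_force: 29.9
time_s: 22.7
ee_pos: [0.3734, -0.2516, 0.2526]
tcp_rot: [3.141, -0.001, -0.297]
wrist_force: [0.4, -0.0, -1.6]
width: 0.0145
finger_force: 29.9
go cm [ -5.28 -19.47   0.26] turn 0 | yaw now -0.297 q [-0.62  1.25]
go cm [-10.69 -43.96   0.25] turn -0.182 | yaw now -0.297 q [-0.62  1.25]
go cm [  0.73 -57.92   5.25] turn -0.182 | yaw now -0.297 q [-0.62  1.25]
```

```bash
python3 -m inch '[[-2,-4,0,0],[-3.5,-9,0,0],[-4.5,-14,0,0],[-5.3,-19,0,0],[-6.4,-24,0,-0.05],[-7.5,-29,0,-0.1],[-8.6,-34,0,-0.15],[-9.7,-39,0,-0.18],[-10.7,-44,0,-0.18],[-8,-48,0,-0.18],[-5,-52,0,-0.18],[-2,-55,0,-0.18],[0.7,-58,2,-0.18],[0.7,-58,3,-0.18],[0.7,-58,3,-0.18],[0.7,-58,3,-0.18]]'; python3 -c "
from h import *
go(.63,.257,.14,-.115);
s,im=shot('w8'); cv2.imwrite('pics/w8b.png',cv2.resize(im,(800,600),interpolation=cv2.INTER_CUBIC))"
```

```text
time_s: 24.3
ee_pos: [0.5484, 0.2998, 0.2209]
tcp_rot: [3.139, 0.003, -0.117]
wrist_force: [0.2, 0.2, -0.7]
width: 0.0144
finger_force: 29.9
go cm [8.63 3.27 8.07] turn -0.002 | yaw now -0.117 q [0.48 2.17]
[np.float64(0.5484), np.float64(0.2998), np.float64(0.2209)] [np.float64(3.1393), np.float64(0.0034), np.float64(-0.1173)] 24.3
```

View pics/w8b.png

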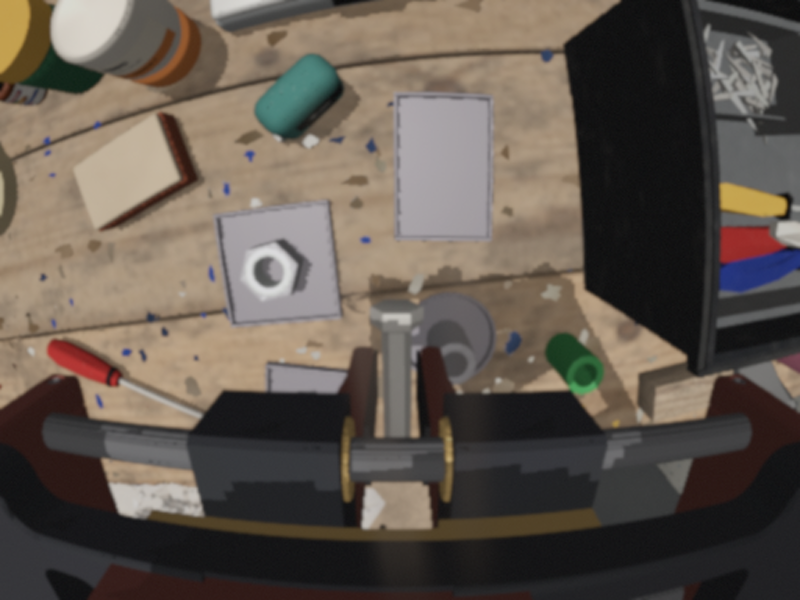

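```bash
python3 -c "
from h import *
s=status.get_obs();p,q=s['ee_pos'],s['tcp_rot'];f=lambda u,v,z=.01:wrist((u+.5)/1.5625-.5,(v+.5)/1.5625-.5,z,p,q)
a=[f(395,94),f(493,94),f(492,240),f(395,239)];c=np.mean(a,0);print(a,c)
go(.629,.2545,.1);go(*c,.1)"
```

```text
[array([0.6903, 0.2851]), array([0.6838, 0.2081]), array([0.5665, 0.221 ]), array([0.5756, 0.2984])] [0.6291 0.2532]
go cm [ 8.51  3.56 12.2 ] turn 0 | yaw now -0.117 q [0.48 2.17]
go cm [ 8.53  3.69 12.2 ] turn 0 | yaw now -0.117 q [0.48 2.17]
```

```bash
python3 -m inch '[[3,1,0,0],[6,2.3,0,0],[8.6,3.4,0,0],[8.6,3.4,0,0],[8.6,3.4,4,0],[8.6,3.4,8,0],[8.6,3.4,12,0],[8.6,3.4,12,0],[8.6,3.4,12,0],[8.6,3.4,12,0]]'; python3 -c "
from h import *
go(.629,.2555,.0165)"
```

```text
time_s: 25.35
ee_pos: [0.6329, 0.2577, 0.1057]
tcp_rot: [-3.14, -0.004, -0.117]
wrist_force: [1.0, -0.6, -0.7]
width: 0.0145
finger_force: 29.9
go cm [-0.39  0.28  8.92] turn 0 | yaw now -0.117 q [0.37 2.06]
```

```bash
python3 -m inch '[[0,0,2.5,0],[0,0,5,0],[0,0,6,0],[0,0,6,0],[0,0,6,0],[0,0,6,0]]'; python3 -c "
from h import *
go(.629,.255,.0165)"
```

```text
time_s: 25.95
ee_pos: [0.6327, 0.2574, 0.0446]
tcp_rot: [-3.14, -0.002, -0.117]
wrist_force: [-0.8, 0.3, 0.4]
width: 0.0146
finger_force: 29.9
go cm [-0.35  0.28  2.8 ] turn 0 | yaw now -0.117 q [0.37 2.06]
```

```bash
python3 -m inch '[[-0.3,0.3,1,0],[-0.3,0.3,2,0],[-0.3,0.3,2.6,0],[-0.3,0.3,2.8,0],[-0.3,0.3,2.8,0],[-0.3,0.3,2.8,0],[-0.3,0.3,2.8,0]]'; python3 -m inch '[[0,0,0,0],[0,0,0,0],[0,0,0,0],[0,0,0,0],[0,0,0,0]]' 0.2;python3 -m inch '[[0,0,-2,0],[0,0,-5,0],[0,0,-9,0],[0,0,-13,0],[0,0,-17,0],[0,0,-21,0],[-5,0,-21,0],[-10,0,-21,0],[-15,0,-21,0],[-20,0,-21,0],[-24,4,-21,0],[-25,8,-21,0],[-25,12,-21,0],[-25,16,-21,0],[-25,16,-21,0],[-25,16,-21,0]]'; python3 - <<'E'
from h import *
im=grab_frame("top");cv2.imwrite("pics/t9.png",cv2.resize(im[130:260,110:230],None,fx=4.6,fy=4.6,interpolation=cv2.INTER_CUBIC))
E
```

```text
time_s: 26.65
ee_pos: [0.6276, 0.2541, 0.0147]
tcp_rot: [3.141, 0.001, -0.117]
wrist_force: [-3.6, -1.2, 6.7]
width: 0.0143
finger_force: 30.0
time_s: 27.15
ee_pos: [0.6282, 0.2543, 0.0145]
tcp_rot: [3.142, 0.0, -0.117]
wrist_force: [0.3, -0.6, 1.2]
width: 0.035
finger_force: 0.0
time_s: 28.75
ee_pos: [0.3616, 0.1243, 0.2251]
tcp_rot: [-3.141, -0.001, -0.12]
wrist_force: [1.0, 0.3, 0.1]
width: 0.0349
finger_force: 0.0
```

View pics/t9.png

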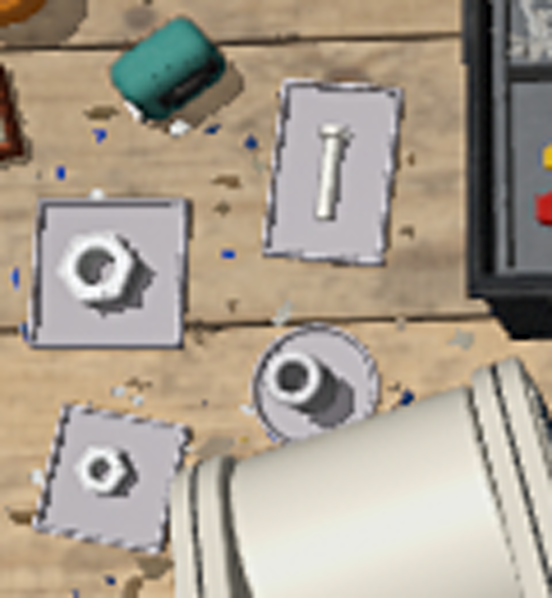

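```bash
python3 - <<'E'
from h import *
c1=lambda u,v,z: top(110+(u+.5)/4.6-.5,130+(v+.5)/4.6-.5,z)
print("L",c1(98,267,.031),"tray .566 .398"); print("S",c1(102,469,.023),"tray .4342 .3924"); print("sp",c1(296,378,.063),"tray .4865 .264")
a,b=c1(335,126,.014),c1(325,219,.012);print("bolt",(a+b)/2,a-b,"tray .6285 .2535")
E
```

```text
L [0.5645 0.3984] tray .566 .398
S [0.4374 0.3947] tray .4342 .3924
sp [0.4853 0.2647] tray .4865 .264
bolt [0.6263 0.2554] [ 0.0613 -0.0065] tray .6285 .2535
```

All four pieces measure within about 4 mm of their tray centres, and the tape measure has not moved.

```bash
python3 -c "
from plant import r
print(r.job_done())"
```

```text
the job is handed in; nothing more can be done
None
```

The job is handed in: all four pieces are in their own trays, about 4 mm or less from centre in the last top picture, and the tape measure looked unmoved there; the offcut was outside that picture, but nothing suggests the arm touched it.

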